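# Start a firing at the pottery bench

### The job

Start a firing of the studio kiln: press down the raised end of the fan rocker until it is tipped fully over, then push the middle one of the three square keys on the kiln controller fully in so that it stays down, then press the large round button on the small hand pendant fully in for a moment and let it come back up. Press in that order, do not press the two outer keys or the small round button, and do not pick up, tip or shift the pendant. Leave the pots, figures and tools where they stand.

Things in the scene. Friction and masses are not known exactly. Their poses are not given: they have to be found in the camera images.
- fan_switch: Fan switch: grey box 100 x 80 mm (its x, y), 42 mm tall, screwed to the table, one white rocker on top. Origin: centre of its underside; z up; its +x is world +x (away from the robot) to within 40 degrees; the rocker's raised end is its +x end.
- fan_rocker (a joint): Angle of the white rocker (60 mm long along the fan switch's x, 32 mm wide) in rad. 0 = off, the end away from the robot raised; 0.36 = on, that end fully down. Pivot: 51 mm above the table at the middle of the box, 6 mm under the rocker's top face. Stiff with friction: about 3 N at the raised end moves it, and it stays where it is left.
- fan_rocker_press (a point): Place to press on the rocker: on its top face, 22 mm from the pivot towards the raised end; moves with the rocker (about 61 mm above the table when off, 53 mm when fully on). The white rocker's top face is 8 mm longer beyond it.
- controller: Kiln controller: grey box 110 x 170 mm (its x, y), 40 mm tall, screwed to the table, with a row of three equal white square keys along its y and a glass display strip behind them (+x). Origin: centre of its underside; z up; its +x is world +x (away from the robot) to within 23 degrees.
- program_key (a joint): Travel of the middle square key in m: 0 = up, 0.006 = fully in. Moves straight down at about 3 N (friction) against a firm stop, and stays where it is left.
- program_key_top (a point): Centre of the top of the middle key (30 x 30 mm), 52 mm above the table when up, 46 mm when fully in; moves with the key; its axes are the controller's.
- left_key (a joint): Travel in m of the outer key on the controller's +y side (centre 50 mm from the middle key's; same make, 0 = up). Must stay up.
- right_key (a joint): Travel in m of the outer key on the controller's -y side (centre 50 mm from the middle key's; same make, 0 = up). Must stay up.
- pendant: Hand pendant lying loose on the table: grey box 115 x 62 mm (its x, y), 34 mm tall, 0.55 to 0.95 kg, two round white buttons on top, a large one 24 mm from its centre to -x and a small one 34 mm from its centre to +x. Origin: centre of its underside; z up; its +x is world +x to within 57 degrees. Only to be pressed where it lies.
- start_button (a joint): Travel of the large round button in m: 0 = up, 0.006 = fully in. Sprung: starts to move at about 1.5 N, fully in at 5 N, comes back up when let go.
- start_button_top (a point): Centre of the top of the large round button (32 mm diameter), 56 mm above the table when up; moves with it; its axes are the pendant's.
- stop_button (a joint): Travel in m of the small round button (16 mm diameter, top 54 mm above the table, 58 mm from the large one). Must not be pressed.
- mug: White cup without handle, 76 mm diameter at the rim, 85 mm tall, stands among the control units. Origin: centre of its underside. It must stay where it stands.
- glaze_jar: Small white jar, 52 mm diameter, 64 mm tall, nearest the robot. Origin: centre of its underside. It must stay where it stands.
- gold_bell: Gold bell-shaped figure, 72 mm diameter, 90 mm tall, beyond the control units. Origin: centre of its underside. It must stay where it stands.
- gold_bell_b: Second gold bell-shaped figure of the same size. Origin: centre of its underside. It must stay where it stands.
- clay_bear: White fired four-legged animal figure, 68 x 46 mm, 95 mm tall. Origin: on the table under its middle. It must stay where it stands.
- brush: Brush 170 mm long, under 30 mm thick, lying flat near the robot. Origin: under its middle, x along it. It must stay where it stands.
Things that resemble listed ones, but are neither listed nor needed, are in the scene too. Leave any orange look-alike of the controller alone.

How it is judged:
On the way, in this order (a step that is already met when the one before it is completed fails the run):
1. the fan rocker is tipped fully over (value of joint fan_rocker above 0.29 rad), for 0.2 s.
2. the middle key is fully in (value of joint program_key above 0.0045 m), for 0.2 s.
3. the large round button is pressed fully in (value of joint start_button above 0.0045 m), for 0.1 s.
At the end, for the whole second after the job is handed in: Rocker on (over 0.29 of 0.36 rad), middle key in (over 4.5 of 6 mm), large button pressed over 4.5 of 6 mm and back up (under 1.5 mm), outer keys (under 2 mm) and small button (under 1.5 mm) up, pendant flat, still and within 20 mm of its start, other things within 25 mm of theirs (value of joint fan_rocker above 0.29 rad and value of joint program_key above 0.0045 m and value of joint each of start_button, stop_button below 0.0015 m and value of joint each of left_key, right_key below 0.002 m and distance of pendant from where it was at the start of the episode below 0.02 m and linear speed of pendant below 0.01 m/s and angle between pendant's own z axis and vertical below 0.05 rad and distance of each of mug, glaze_jar, gold_bell, gold_bell_b, clay_bear, brush from where it was at the start of the episode below 0.025 m); the robot touches nothing.
It fails at once if the middle key is pressed (over 3 mm) while the fan is off (value of joint program_key above 0.003 m and value of joint fan_rocker below 0.27 rad).
It fails at once if the large round button is pressed (over 3 mm) while the fan is off or the middle key is not in (value of joint start_button above 0.003 m and (value of joint fan_rocker below 0.27 rad or value of joint program_key below 0.0042 m)).
It fails at once if an outer key (over 2 mm) or the small round button (over 1.5 mm) is pressed (value of joint any of left_key, right_key above 0.002 m or value of joint stop_button above 0.0015 m).
It fails at once if the pendant is lifted (over 8 mm), tipped (over 0.15 rad) or shifted (over 20 mm) (height (world z) of pendant above 0.008 m or angle between pendant's own z axis and vertical above 0.15 rad or distance of pendant from where it was at the start of the episode above 0.02 m).
It fails at once if a pot, figure or tool is moved by over 25 mm (distance of any of mug, glaze_jar, gold_bell, gold_bell_b, clay_bear, brush from where it was at the start of the episode above 0.025 m).
It also fails if it takes over 56 s, if anything falls off the work surface, if the arm or the gripper's body presses on something with over 40 N, if the wrist force passes 120 N, or if a joint passes its speed limit or range.

### The arm

A 6-joint arm with a two-finger parallel gripper is mounted at the origin on the work surface. World frame = base frame: x ahead of the robot, y to its left, z up, the work surface at z = 0. Lengths are in m, angles in rad, forces in N, time in s.
With the tool pointing down it reaches from about 0.25 to 0.725 m from the base axis. Payload 4 kg.
Tool frame: the origin (TCP) lies at the very end of the fingers, on their centre line; the grasp point (between the pads) lies 19 mm behind it; z points along the fingers, y is the line along which they close (so a half turn about z gives the same grasp; the last joint's range is limited). The gripper opens to 85 mm and grips with 20 to 120 N. Pads are 22 mm wide; open, the fingers measure 114 mm over their backs; the gripper's body (76 mm by 85 mm) begins 54 mm behind the grasp point. The pads swing forward as they close: fully open they stand 13 mm farther back than shut.
Start: joints at [-1.22, 0.241, 0.005, 1.335, 0, 1.571], TCP at [0.172, -0.47, 0.231] pointing down, gripper open.
Joint ranges: [-2.72, 2.72], [-1.05, 1.87], [-1.09, 1.28], [-1.99, 2.15], [-1.42, 1.44], [-3.14, 3.14]. Speed limits (rad/s): [2.79, 2.79, 3.14, 3.14, 3.14, 3.14].

### API

Orientations are given as a unit quaternion [x, y, z, w].
In Python, from workcell import bot gives the robot as it stands.
- The arm moves only by the tool carry_out, never from a script. Its argument "increments" is one flat list of numbers, 5 for each row, row after row: the finger opening in cm, from 0 to 8.54, then the shift along the tool's x, y, z in cm, then the turn about the tool's z in rad. A call has exactly 5 rows; each row shifts and turns the commanded pose from where the row before left it, along the tool's axes as they then stand; what a row does not reach is not made up. A row lasts 1/8 s, in which the tool goes at most 62.5 mm and 10.7 degrees, less where a joint would pass 70% of its speed; a pose out of reach is approached as far as the arm can. A call with a gripper value outside its range is refused whole. The fingers move at their own pace and stop on an object; the grip force is fixed at half the most. Time passes only in rows, so rows that do not move let the fingers close, or fill a call up. It gives the time, the measured TCP pose, the force, the opening and the grip force at its end, in the units of the state.
- bot.get_obs(): the state, without advancing time (a new reading comes with each control period).
- bot.camera(name): name is "side" or "top"; returns a dict with "pixels" (384x512x3 uint8, blue, green, red), "range_z" (384x512 float32, m along the optical axis (not along the pixel's ray), 0 where there is no reading), "mtx" (3x3 intrinsics, pixels), "eye" and "attitude" of the camera in the world. Camera axes: x right, y down, z forward; pixel columns grow to the right and rows downward; lengths in m; the calibration is good to about 2 mm. A picture is of the moment at which its call begins.
- bot.job_done(): hands the job in; it is judged then, once.
Trained networks look in a picture, given as the dict that the camera call returned (one of the last four; its "shot" number tells which), for a name from the list of things; names that differ only in an ending like _2 or _b are one class to them, and where a whole thing is asked for, a point or a joint stands for the part that bears it (a point fixed in the world has none). Each returns a list of dicts, best first, with "p" (0 to 1); they miss things now and then, are a little off and sometimes report something else, mostly with a low value. They report only what shows in the picture. A call takes as long as a camera call. They do not tell look-alikes from the thing itself.
- bot.find_in(picture, name): "xyz" ([x, y, z] in m, in the coordinates of the camera as it stood for that picture, good to about 4 mm: the middle of the surface that is visible of it).
- bot.regions_of(picture, name): "mask" (384x512 bool, what is visible of it).
- bot.place_of(picture, name): "xyz" ([x, y, z] in m, in the coordinates of the camera as it stood for that picture, good to about 4 mm: a listed point, or the origin of a listed thing).
The state is a dict: "clock": time; "joint_pos": joint angles; "joint_vel": joint speeds; "tau": joint torques, N m; "eef_pos": TCP position; "tool_rot": TCP orientation; "ft_force": force on the tool from outside, world axes, zero at the start; "ft_torque": the same for the moment, N m; "grip_width": finger opening in m; "grasp_force": force on a finger pad.
Only numpy, scipy, OpenCV 4.12 (cv2) and the standard library are available. Lean on these libraries where they do the work, as an engineer would, in place of code of your own. Each camera call takes 0.05 s, during which the arm holds its last target. There are 200 camera calls.

## Working session

There is one attempt and no reset: what is moved stays moved. The work goes in short steps, Python scripts to look and compute and a tool call to move; the robot and the scene stay as the last step left them, time stands still between calls to the robot, and variables do not carry over. Pictures are saved under pics/ and viewed, at most 10 in all, crops included, and the job is handed in when it is done.

Besides the shell and the picture viewer there is one more tool, called after "Emit:" by a JSON object that holds its "fn" and its "kwargs", one argument or row to a line. carry_out: Moves the arm, as the interface text tells. Its arguments: {"type":"object","properties":{"increments":{"type":"array","items":{"type":"number"}}},"required":["increments"]}

```bash
mkdir -p pics; cat > h.py <<'E'
import numpy as np, cv2
from scipy.spatial.transform import Rotation as R
from workcell import bot
def T(c):
    a=np.array(c["attitude"],float)
    return (R.from_quat(a).as_matrix() if a.size==4 else a.reshape(3,3)), np.array(c["eye"],float)
def w(c,p):
    r,t=T(c); return r@np.array(p)+t
def px(c,p):
    r,t=T(c); q=c["mtx"]@(r.T@(np.array(p)-t)); return np.round(q[:2]/q[2])
def cloud(c):
    z=c["range_z"]; v,u=np.indices(z.shape); k=c["mtx"]
    q=np.stack([(u-k[0,2])/k[0,0]*z,(v-k[1,2])/k[1,1]*z,z],-1); r,t=T(c); return q@r.T+t
E
cat > a.py <<'E'
from h import *
for n in("top","side"):
    c=bot.camera(n); cv2.imwrite(f"pics/{n}0.png",c["pixels"]); print(n,c["eye"],c["attitude"])
    for k in("fan_switch","fan_rocker_press","controller","program_key_top","pendant","start_button_top","mug","glaze_jar","gold_bell","clay_bear","brush"):
        for d in bot.place_of(c,k)[:4]:
            p=w(c,d["xyz"]); print(k,round(d["p"],2),p.round(3),px(c,p))
s=bot.get_obs();print(s["clock"],s["tool_rot"],s["eef_pos"])
E
python3 a.py
```

```text
top [0.47210743 0.01218299 1.16605279] [-0.7031107   0.71075368 -0.00776936  0.02010462]
fan_switch 0.98 [ 0.543  0.136 -0.003] [225. 185.]
fan_rocker_press 0.75 [0.558 0.127 0.062] [226. 179.]
controller 0.98 [ 0.59  -0.122  0.007] [304. 169.]
controller 0.81 [ 0.269 -0.235  0.003] [340. 268.]
program_key_top 0.63 [ 0.58  -0.118  0.051] [304. 171.]
pendant 0.58 [ 0.474 -0.324 -0.001] [366. 204.]
pendant 0.53 [0.556 0.124 0.066] [226. 179.]
start_button_top 0.52 [ 0.464 -0.342  0.057] [378. 207.]
mug 0.94 [ 0.467  0.318 -0.004] [170. 208.]
mug 0.49 [0.559 0.126 0.065] [226. 178.]
glaze_jar 0.62 [ 0.402  0.03  -0.002] [258. 228.]
gold_bell 0.87 [ 0.788 -0.002 -0.001] [266. 110.]
gold_bell 0.68 [0.698 0.314 0.002] [171. 138.]
clay_bear 0.95 [ 0.709 -0.33  -0.   ] [367. 132.]
brush 0.93 [0.328 0.282 0.003] [180. 251.]
side [0.42954815 0.98190741 0.7092887 ] [-0.05764111  0.88213315 -0.46717426  0.01633493]
fan_switch 0.72 [0.534 0.132 0.001] [249. 233.]
fan_switch 0.27 [0.554 0.125 0.061] [241. 210.]
fan_switch 0.27 [0.694 0.319 0.001] [159. 284.]
fan_rocker_press 0.6 [0.556 0.122 0.064] [240. 208.]
controller 0.81 [ 0.589 -0.122  0.   ] [242. 173.]
program_key_top 0.59 [ 0.57  -0.12   0.053] [249. 158.]
program_key_top 0.39 [ 0.244 -0.226  0.051] [368. 149.]
pendant 0.56 [ 0.475 -0.327  0.001] [288. 141.]
pendant 0.3 [ 0.463  0.318 -0.003] [272. 297.]
start_button_top 0.38 [ 0.456 -0.344  0.054] [295. 124.]
mug 0.83 [ 0.463  0.316 -0.004] [272. 297.]
glaze_jar 0.87 [ 0.402  0.023 -0.003] [307. 212.]
gold_bell 0.76 [0.695 0.32  0.002] [158. 284.]
gold_bell 0.66 [ 0.781 -0.006  0.001] [162. 190.]
gold_bell 0.35 [ 0.707 -0.337  0.005] [215. 133.]
clay_bear 0.81 [ 0.706 -0.336  0.004] [215. 133.]
brush 0.75 [0.317 0.291 0.003] [346. 292.]
1.2 [ 9.84657413e-01  1.74498648e-01 -9.52008589e-06 -6.00393117e-06] [ 0.17182306 -0.4695518   0.2313024 ]
```

```bash
python3 - <<'E'
import cv2
a=cv2.imread("pics/top0.png")[90:290,150:410]
cv2.imwrite("pics/crop0.png",cv2.resize(a,(780,600),interpolation=cv2.INTER_CUBIC))
E
```

```text
(no output)
```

View pics/crop0.png

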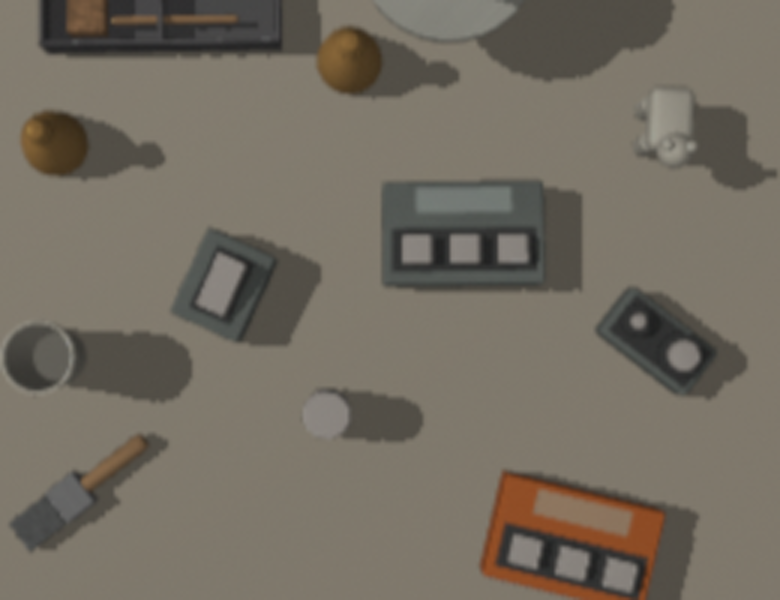

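View pics/side0.png

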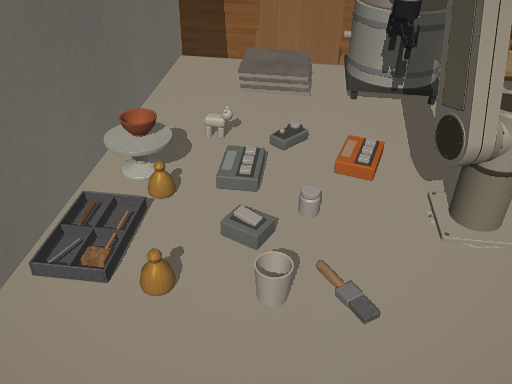

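The three white-topped targets in the crop are:
- **Controller:** the grey one, at crop (463,235), top px (304,168). The orange one at crop (570,540) is the look-alike. Its middle key is at crop (465,248).
- **Rocker:** crop (222,283), with its far end raised.
- **Pendant:** large button at crop (684,356), small button at (638,321).

Possible confusions are the orange controller's keys, the outer keys, the small button and the jar lid at (326,415).

```bash
cat > b.py <<'E'
from h import *
g={"rocker":((.545,.13,.057),45,.050),"keys":((.572,-.12,.052),80,.047),"btn":((.462,-.342,.056),70,.049)}
for n in("top","side"):
    c=bot.camera(n); P=cloud(c); im=c["pixels"].astype(int)
    for k,(p,rad,zm) in g.items():
        m=(np.hypot(P[...,0]-p[0],P[...,1]-p[1])<rad/1000)&(P[...,2]>zm-.006)&(P[...,2]<.08)&(im.min(-1)>125)
        nl,l,st,ce=cv2.connectedComponentsWithStats(m.astype(np.uint8),connectivity=4)
        for i in range(1,nl):
            if st[i,4]<8: continue
            q=P[l==i]; q2=q[:,:2]-q[:,:2].mean(0); ev,V=np.linalg.eigh(q2.T@q2/len(q)); v=V[:,1]*np.sign(V[0,1])
            print(n,k,st[i,4],ce[i].round(1),q.mean(0).round(4),"z",np.percentile(q[:,2],[5,95]).round(3),"axis deg",np.degrees(np.arctan2(v[1],v[0])).round(1),(np.sqrt(12*ev)*1000).round())
E
python3 b.py
```

```text
top rocker 122 [223.2 184.1] [0.5414 0.1354 0.0574] z [0.052 0.063] axis deg -26.0 [23. 51.]
top keys 41 [287.6 172.2] [ 0.5766 -0.0657  0.0524] z [0.05  0.055] axis deg -30.3 [19. 22.]
top keys 40 [303.3 172.1] [ 0.5764 -0.1148  0.0521] z [0.049 0.055] axis deg -6.2 [18. 23.]
top keys 31 [319.3 173. ] [ 0.5732 -0.1645  0.0519] z [0.049 0.055] axis deg 31.0 [16. 24.]
top btn 17 [375.5 208.5] [ 0.4606 -0.3352  0.0556] z [0.053 0.058] axis deg 18.0 [ 9. 17.]
side rocker 264 [247.8 214.8] [0.5372 0.1368 0.0576] z [0.052 0.063] axis deg -26.3 [32. 58.]
side keys 75 [250.1 150. ] [ 0.5717 -0.1652  0.0514] z [0.045 0.056] axis deg -83.7 [28. 32.]
side keys 77 [247.7 159.3] [ 0.5716 -0.1143  0.0512] z [0.045 0.055] axis deg -54.1 [26. 30.]
side keys 75 [245.1 169. ] [ 0.5714 -0.0644  0.0512] z [0.045 0.055] axis deg 69.9 [27. 28.]
side btn 40 [294.7 123.8] [ 0.4575 -0.3385  0.0562] z [0.05  0.059] axis deg 77.0 [23. 28.]
side btn 11 [281.5 130. ] [ 0.4943 -0.2942  0.0543] z [0.05  0.056] axis deg 89.1 [10. 13.]
```

Emit:
{"fn": "carry_out", "kwargs": {
  "increments": [0, 3.8, -2.8, 0, 0, 0, 3.8, -2.8, 0, 0, 0, 3.8, -2.8, 0, 0, 0, 3.8, -2.8, 0, 0, 0, 3.8, -2.8, 0, 0]
}}

```text
clock: 1.92
eef_pos: [0.3028, -0.2716, 0.2315]
tool_rot: [0.985, 0.174, 0.0, 0.0]
ft_force: [0.8, -0.1, -0.9]
grip_width: 0.0001
grasp_force: 0.0
```

Emit:
{"fn": "carry_out", "kwargs": {
  "increments": [0, 3.8, -2.8, 0, 0, 0, 3.8, -2.8, 0, 0, 0, 3.8, -2.8, 0, 0, 0, 3.8, -2.8, 0, 0, 0, 3.8, -2.8, 0, 0]
}}

```text
clock: 2.55
eef_pos: [0.4333, -0.0746, 0.2315]
tool_rot: [0.985, 0.175, 0.0, 0.0]
ft_force: [1.3, -0.6, -0.1]
grip_width: 0.0001
grasp_force: 0.0
```

Emit:
{"fn": "carry_out", "kwargs": {
  "increments": [0, 3.8, -2.8, 0, 0, 0, 3.8, -2.8, 0, 0, 0, 3.8, -2.8, 0, 0, 0, 3.8, -2.8, 0, 0, 0, 3.8, -2.8, 0, 0]
}}

```text
clock: 3.18
eef_pos: [0.5636, 0.1222, 0.2313]
tool_rot: [0.985, 0.175, 0.0, 0.0]
ft_force: [0.4, 0.1, 0.2]
grip_width: -0.0001
grasp_force: 0.0
```

Emit:
{"fn": "carry_out", "kwargs": {
  "increments": [0, 0, 0, 2, 0.16, 0, 0, 0, 2, 0.16, 0, 0, 0, 2, 0.16, 0, 0, 0, 2, 0.16, 0, 0, 0, 2, 0.16]
}}

```text
clock: 3.8
eef_pos: [0.5581, -0.0514, 0.1311]
tool_rot: [0.994, -0.084, -0.014, -0.071]
ft_force: [0.5, -0.8, -0.9]
grip_width: -0.0001
grasp_force: 0.0
```

```bash
python3 - <<'E'
from h import *
s=bot.get_obs()
for k,v in s.items(): print(k,np.round(v,4))
print(R.from_quat(s["tool_rot"]).as_matrix().round(3))
E
```

```text
clock 3.8
joint_pos [-0.167   0.4491  0.0289  1.1902  0.1389  3.1406]
joint_vel [-0.721   0.1467 -0.2359 -0.2378  0.2576  0.    ]
tau [  2.9102 -46.6075  23.4747   0.8355   0.2509  -0.    ]
eef_pos [ 0.5581 -0.0514  0.1311]
tool_rot [ 0.9938 -0.084  -0.0139 -0.0708]
ft_force [ 0.5003 -0.7501 -0.8823]
ft_torque [-0.1042 -0.0409  0.0347]
grasp_force 0.0
grip_width -0.0001
[[ 0.985 -0.169 -0.016]
 [-0.165 -0.976  0.143]
 [-0.039 -0.138 -0.99 ]]
```

Joint 6 ran into its range limit, because I turned the tool the wrong way. I'm turning it back and raising it.

Emit:
{"fn": "carry_out", "kwargs": {
  "increments": [0, 0, 0, 0, -0.16, 0, 0, 0, 0, -0.16, 0, 0, 0, 0, -0.16, 0, 0, 0, 0, -0.16, 0, 0, 0, 0, -0.16]
}}

```text
clock: 4.42
eef_pos: [0.558, -0.0503, 0.1316]
tool_rot: [0.947, 0.313, 0.015, -0.07]
ft_force: [0.2, 0.5, -0.5]
grip_width: -0.0001
grasp_force: 0.0
```

Emit:
{"fn": "carry_out", "kwargs": {
  "increments": [0, 0, 0, 0, -0.18, 0, 0, 0, 0, -0.18, 0, 0, 0, 0, -0.18, 0, 0, 0, 0, -0.18, 0, 0, 0, 0, -0.18]
}}

```text
clock: 5.05
eef_pos: [0.558, -0.0502, 0.1316]
tool_rot: [0.716, 0.694, 0.044, -0.057]
ft_force: [-0.1, -0.4, 0.3]
grip_width: -0.0
grasp_force: 0.0
```

```bash
cat > go.py <<'E'
from h import *
import sys
s=bot.get_obs(); M=R.from_quat(s["tool_rot"]).as_matrix(); e=np.array(s["eef_pos"])
print("pos",e.round(4),"F",np.round(s["ft_force"],1),"j",np.round(s["joint_pos"],2)); print(M.round(3))
if len(sys.argv)>3: print("move cm", (M.T@(np.array(sys.argv[1:4],float)-e)*100).round(2))
print("1cm down",(M.T@[0,0,-1]).round(3))
E
python3 go.py .562 .136 .09
```

```text
pos [ 0.558  -0.0502  0.1316] F [-0.1 -0.4  0.3] j [-0.16  0.45  0.03  1.19  0.14  1.43]
[[ 0.032  0.999 -0.016]
 [ 0.989 -0.029  0.142]
 [ 0.141 -0.021 -0.99 ]]
move cm [17.85 -0.06  6.76]
1cm down [-0.141  0.021  0.99 ]
```

Emit:
{"fn": "carry_out", "kwargs": {
  "increments": [0, 3.6, 0, 1.3, 0, 0, 3.6, 0, 1.3, 0, 0, 3.6, 0, 1.3, 0, 0, 3.6, 0, 1.4, 0, 0, 3.45, 0, 1.4, 0]
}}

```text
clock: 5.68
eef_pos: [0.5637, 0.1372, 0.0904]
tool_rot: [0.718, 0.692, 0.044, -0.057]
ft_force: [-0.2, -0.4, 0.2]
grip_width: -0.0005
grasp_force: 0.0
```

```bash
python3 go.py .562 .1365 .07; python3 - <<'E'
from h import *
c=bot.camera("side"); cv2.imwrite("pics/s1.png",cv2.resize(c["pixels"][90:290,130:390],(780,600),interpolation=cv2.INTER_CUBIC))
E
```

```text
pos [0.5637 0.1372 0.0904] F [-0.2 -0.4  0.2] j [ 0.16  0.49 -0.03  1.05  0.14  1.77]
[[ 0.038  0.999 -0.016]
 [ 0.989 -0.035  0.142]
 [ 0.141 -0.021 -0.99 ]]
move cm [-0.36 -0.13  2.01]
1cm down [-0.141  0.021  0.99 ]
```

View pics/s1.png

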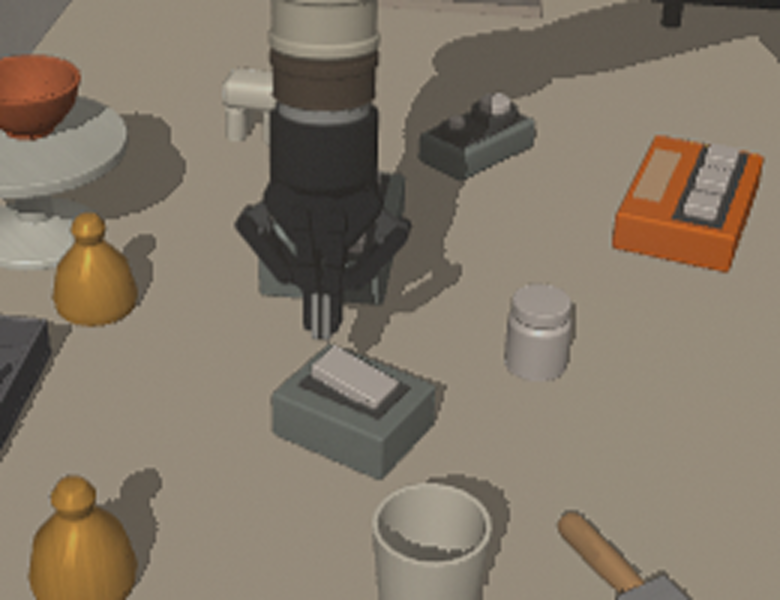

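The view shows the closed fingertips at crop (322,330), just above the rocker's raised end at (340,355). I'm lowering them.

Emit:
{"fn": "carry_out", "kwargs": {
  "increments": [0, -0.1, 0, 0.6, 0, 0, -0.1, 0, 0.6, 0, 0, -0.1, 0, 0.6, 0, 0, -0.05, 0, 0.3, 0, 0, -0.05, 0, 0.3, 0]
}}

```text
clock: 6.35
eef_pos: [0.5632, 0.1348, 0.0662]
tool_rot: [0.718, 0.692, 0.044, -0.057]
ft_force: [0.9, -0.2, 0.6]
grip_width: -0.0
grasp_force: 0.0
```

Emit:
{"fn": "carry_out", "kwargs": {
  "increments": [0, -0.03, 0, 0.2, 0, 0, -0.03, 0, 0.2, 0, 0, -0.03, 0, 0.2, 0, 0, -0.03, 0, 0.2, 0, 0, 0, 0, 0, 0]
}}

```text
clock: 6.98
eef_pos: [0.5636, 0.1354, 0.0585]
tool_rot: [0.718, 0.692, 0.044, -0.057]
ft_force: [2.2, -1.5, 1.5]
grip_width: -0.0
grasp_force: 1.2
```

Emit:
{"fn": "carry_out", "kwargs": {
  "increments": [0, -0.03, 0, 0.2, 0, 0, -0.03, 0, 0.2, 0, 0, 0, 0, 0, 0, 0, 0, 0, 0, 0, 0, 0, 0, 0, 0]
}}

```text
clock: 7.6
eef_pos: [0.5635, 0.1354, 0.0545]
tool_rot: [0.718, 0.692, 0.044, -0.057]
ft_force: [4.1, -1.7, 4.1]
grip_width: -0.0002
grasp_force: 2.5
```

Emit:
{"fn": "carry_out", "kwargs": {
  "increments": [0, -0.03, 0, 0.2, 0, 0, 0, 0, 0, 0, 0, 0, 0, 0, 0, 0, 0, 0, 0, 0, 0, 0, 0, 0, 0]
}}

```text
clock: 8.22
eef_pos: [0.5637, 0.1354, 0.0541]
tool_rot: [0.718, 0.692, 0.045, -0.056]
ft_force: [1.6, -2.8, 13.5]
grip_width: -0.0003
grasp_force: 6.8
```

Emit:
{"fn": "carry_out", "kwargs": {
  "increments": [0, -0.01, 0, 0.1, 0, 0, 0, 0, 0, 0, 0, 0, 0, 0, 0, 0, 0, 0, -0.5, 0, 0, 0, 0, -3.5, 0]
}}

```text
clock: 8.85
eef_pos: [0.5583, 0.1296, 0.0871]
tool_rot: [0.718, 0.692, 0.039, -0.061]
ft_force: [0.0, 0.5, 0.6]
grip_width: 0.0002
grasp_force: 0.0
```

Emit:
{"fn": "carry_out", "kwargs": {
  "increments": [0, -4, 0, -0.5, 0, 0, -5, 0, -0.8, 0, 0, -5, 0, -0.8, 0, 0, -5, 0, -0.7, 0, 0, -4, 0.8, -0.5, 0]
}}

```text
clock: 9.48
eef_pos: [0.5601, -0.1034, 0.089]
tool_rot: [0.718, 0.692, 0.042, -0.06]
ft_force: [1.0, 0.1, -0.2]
grip_width: -0.0001
grasp_force: 0.0
```

```bash
python3 go.py .573 -.104 .07; sed -i 's/("top","side")/("side","top")/' b.py;  python3 - <<'E'
from h import *
c=bot.camera("side"); cv2.imwrite("pics/s2.png",cv2.resize(c["pixels"][90:290,130:390],(780,600),interpolation=cv2.INTER_CUBIC))
P=cloud(c); d=np.array([np.cos(.454),-np.sin(.454)])
for r in(-.022,-.01,.01,.022):
    u,v=px(c,[*(np.array([.539,.136])+d*r),.055]).astype(int); print(r,P[v-1:v+2,u-1:u+2].reshape(-1,3).mean(0).round(4))
E
```

```text
pos [ 0.5601 -0.1034  0.089 ] F [ 1.   0.1 -0.2] j [-0.25  0.52  0.02  1.13  0.13  1.35]
[[ 0.039  0.999 -0.022]
 [ 0.989 -0.036  0.145]
 [ 0.144 -0.028 -0.989]]
move cm [-0.28  1.34  1.84]
1cm down [-0.144  0.028  0.989]
-0.022 [0.5185 0.1551 0.0618]
-0.01 [0.5283 0.1478 0.0607]
0.01 [0.5351 0.2279 0.129 ]
0.022 [0.5587 0.1252 0.0542]
```

View pics/s2.png

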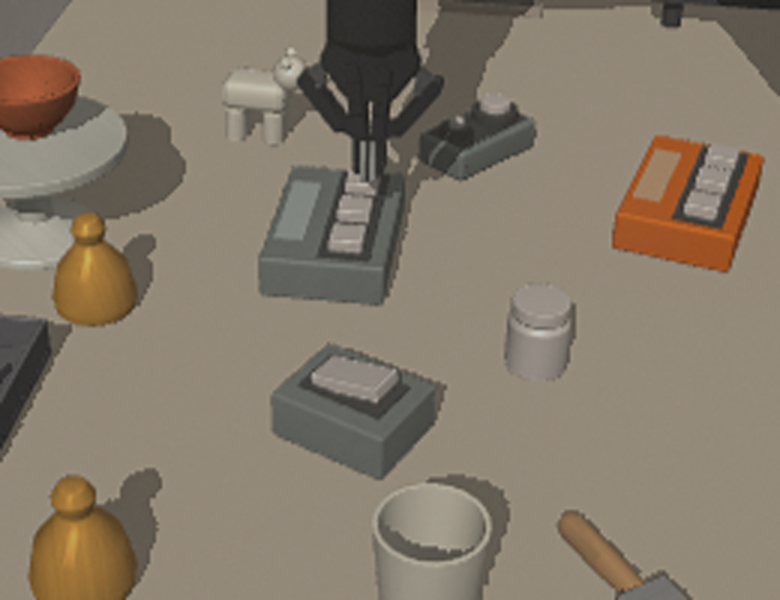

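The rocker at crop (355,378) is now tipped over: its depth heights read 62 mm at the near end and 54 mm at the far end. The fingertips hover near the middle key, so I'm going onto it.

Emit:
{"fn": "carry_out", "kwargs": {
  "increments": [0, -0.05, 0.7, 0.3, 0, 0, -0.1, 0.65, 0.5, 0, 0, -0.1, 0, 0.5, 0, 0, -0.05, 0, 0.5, 0, 0, 0, 0, 0, 0]
}}

```text
clock: 10.15
eef_pos: [0.5756, -0.1029, 0.0715]
tool_rot: [0.718, 0.692, 0.043, -0.058]
ft_force: [0.3, 0.3, 0.0]
grip_width: -0.0002
grasp_force: 0.0
```

```bash
python3 go.py .573 -.104 .056; python3 - <<'E'
from h import *
s=bot.get_obs(); M=R.from_quat(s["tool_rot"]).as_matrix();e=np.array(s["eef_pos"])
for n in("side","top"):
    c=bot.camera(n); 
    im=c["pixels"].copy(); a=px(c,e).astype(int)
    cv2.imwrite(f"pics/k_{n}.png",cv2.resize(im[a[1]-40:a[1]+40,a[0]-50:a[0]+50],(400,320),interpolation=cv2.INTER_CUBIC))
a=np.hstack([cv2.imread(f"pics/k_{n}.png") for n in("side","top")]); cv2.imwrite("pics/k.png",a)
E
```

```text
pos [ 0.5756 -0.1029  0.0715] F [0.3 0.3 0. ] j [-0.25  0.56  0.04  1.11  0.13  1.36]
[[ 0.037  0.999 -0.018]
 [ 0.989 -0.034  0.142]
 [ 0.142 -0.023 -0.99 ]]
move cm [-0.34 -0.22  1.53]
1cm down [-0.142  0.023  0.99 ]
```

View pics/k.png

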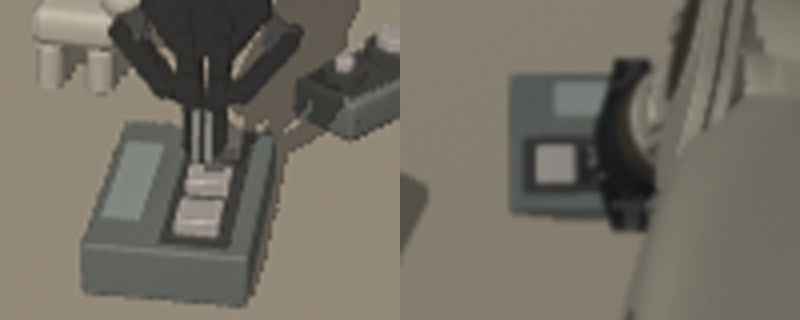

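The fingertips at (208,160) stand over the far half of the middle key, as planned for the tilted edge. I'm pressing.

Emit:
{"fn": "carry_out", "kwargs": {
  "increments": [0, -0.1, -0.2, 0.5, 0, 0, -0.1, 0, 0.5, 0, 0, -0.06, 0, 0.3, 0, 0, -0.04, 0, 0.25, 0, 0, 0, 0, 0, 0]
}}

```text
clock: 10.88
eef_pos: [0.5737, -0.1044, 0.0561]
tool_rot: [0.718, 0.692, 0.043, -0.057]
ft_force: [-0.0, 0.1, -1.0]
grip_width: 0.0001
grasp_force: 0.0
```

Emit:
{"fn": "carry_out", "kwargs": {
  "increments": [0, -0.03, 0, 0.2, 0, 0, -0.03, 0, 0.2, 0, 0, -0.03, 0, 0.2, 0, 0, -0.03, 0, 0.2, 0, 0, 0, 0, 0, 0]
}}

```text
clock: 11.5
eef_pos: [0.574, -0.1045, 0.0484]
tool_rot: [0.718, 0.692, 0.044, -0.057]
ft_force: [0.4, 0.7, 1.6]
grip_width: -0.0001
grasp_force: 0.8
```

Emit:
{"fn": "carry_out", "kwargs": {
  "increments": [0, -0.03, 0, 0.2, 0, 0, -0.01, 0, 0.1, 0, 0, 0, 0, 0, 0, 0, 0, 0, 0, 0, 0, 0, 0, 0, 0]
}}

```text
clock: 12.12
eef_pos: [0.5742, -0.1045, 0.0468]
tool_rot: [0.718, 0.692, 0.044, -0.056]
ft_force: [-1.9, 0.1, 8.9]
grip_width: -0.0001
grasp_force: 4.7
```

Emit:
{"fn": "carry_out", "kwargs": {
  "increments": [0, -0.01, 0, 0.1, 0, 0, 0, 0, 0, 0, 0, 0, 0, 0, 0, 0, 0.1, 0, -0.8, 0, 0, 0.4, 0, -3, 0]
}}

```text
clock: 12.75
eef_pos: [0.5723, -0.1044, 0.0807]
tool_rot: [0.718, 0.692, 0.042, -0.059]
ft_force: [-0.6, 0.3, 0.3]
grip_width: -0.0
grasp_force: 0.0
```

```bash
python3 go.py .460 -.330 .1
```

```text
pos [ 0.5723 -0.1044  0.0807] F [-0.6  0.3  0.3] j [-0.25  0.55  0.05  1.13  0.13  1.35]
[[ 0.039  0.999 -0.022]
 [ 0.989 -0.035  0.143]
 [ 0.142 -0.027 -0.989]]
move cm [-22.47 -10.48  -4.89]
1cm down [-0.142  0.027  0.989]
```

Emit:
{"fn": "carry_out", "kwargs": {
  "increments": [0, -3.5, -1.2, -2.1, 0, 0, -4.5, -2.1, -0.7, 0, 0, -4.5, -2.2, -0.7, 0, 0, -4.5, -2.2, -0.7, 0, 0, -4.5, -2.2, -0.7, 0]
}}

```text
clock: 13.38
eef_pos: [0.467, -0.3221, 0.1024]
tool_rot: [0.718, 0.692, 0.043, -0.057]
ft_force: [1.2, -0.6, -0.0]
grip_width: -0.0001
grasp_force: 0.0
```

Emit:
{"fn": "carry_out", "kwargs": {
  "increments": [0, -0.9, -0.5, 0, 0, 0, 0, 0, 0, 0, 0, 0, 0, 0, 0, 0, 0, 0, 0, 0, 0, 0, 0, 0, 0]
}}

```text
clock: 14.0
eef_pos: [0.4635, -0.3288, 0.1018]
tool_rot: [0.718, 0.693, 0.044, -0.057]
ft_force: [-0.5, 0.7, 0.3]
grip_width: -0.0
grasp_force: 0.0
```

```bash
python3 go.py .460 -.330 .08; python3 - <<'E'
from h import *
c=bot.camera("side"); P=cloud(c); im=c["pixels"]
for n,p in(("mid",(.573,-.115)),("L",(.572,-.065)),("R",(.572,-.165))):
    m=(abs(P[...,0]-p[0])<.012)&(abs(P[...,1]-p[1])<.012)&(P[...,2]<.07)&(im.min(-1)>110); print(n,m.sum(),np.median(P[m][:,2]) if m.any() else None)
cv2.imwrite("pics/s3.png",cv2.resize(im[90:190,210:340],(780,600),interpolation=cv2.INTER_CUBIC))
for k in("start_button_top","pendant"):
    for d in bot.place_of(c,k)[:2]: print(k,round(d["p"],2),w(c,d["xyz"]).round(3))
E
```

```text
pos [ 0.4635 -0.3288  0.1018] F [-0.5  0.7  0.3] j [-0.67  0.54  0.09  1.23  0.1   0.93]
[[ 0.036  0.999 -0.016]
 [ 0.989 -0.033  0.142]
 [ 0.141 -0.021 -0.99 ]]
move cm [-0.44 -0.3   2.15]
1cm down [-0.141  0.021  0.99 ]
mid 50 0.04719625484751083
L 70 0.051992798584135524
R 56 0.0524556171418149
start_button_top 0.52 [ 0.46  -0.341  0.057]
pendant 0.9 [ 0.476 -0.327  0.001]
pendant 0.71 [ 0.782 -0.007  0.001]
```

View pics/s3.png

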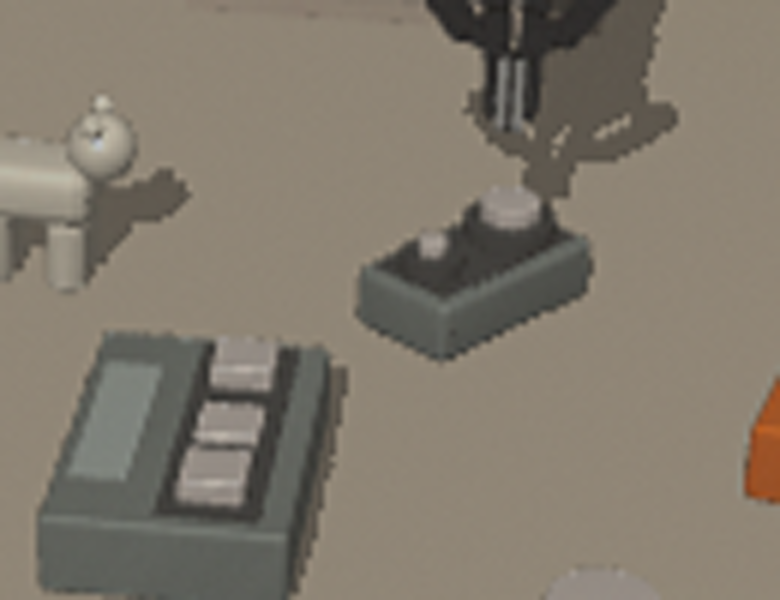

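The middle key at (228,422) is down, at 47 mm against 52 mm for the outer keys. The tip is at (512,120), above the large button at (512,205).

Emit:
{"fn": "carry_out", "kwargs": {
  "increments": [0, -0.2, -0.25, 1, 0, 0, -0.15, 0, 1, 0, 0, -0.15, 0, 1, 0, 0, -0.12, 0, 0.8, 0, 0, -0.05, 0, 0.3, 0]
}}

```text
clock: 14.78
eef_pos: [0.459, -0.3302, 0.0593]
tool_rot: [0.718, 0.692, 0.043, -0.058]
ft_force: [0.4, 0.2, -0.7]
grip_width: -0.0001
grasp_force: 0.0
```

Emit:
{"fn": "carry_out", "kwargs": {
  "increments": [0, -0.02, 0, 0.15, 0, 0, -0.03, 0, 0.2, 0, 0, -0.03, 0, 0.2, 0, 0, -0.02, 0, 0.15, 0, 0, 0, 0, 0, 0]
}}

```text
clock: 15.4
eef_pos: [0.4597, -0.3307, 0.0536]
tool_rot: [0.718, 0.692, 0.044, -0.056]
ft_force: [0.1, 0.2, 2.8]
grip_width: -0.0001
grasp_force: 1.7
```

Emit:
{"fn": "carry_out", "kwargs": {
  "increments": [0, -0.02, 0, 0.15, 0, 0, -0.02, 0, 0.15, 0, 0, 0, 0, 0, 0, 0, 0, 0, 0, 0, 0, 0, 0, 0, 0]
}}

```text
clock: 16.02
eef_pos: [0.4597, -0.3307, 0.0509]
tool_rot: [0.718, 0.692, 0.044, -0.056]
ft_force: [0.2, 0.3, 5.7]
grip_width: 0.0001
grasp_force: 3.5
```

Emit:
{"fn": "carry_out", "kwargs": {
  "increments": [0, -0.02, 0, 0.15, 0, 0, 0, 0, 0, 0, 0, 0, 0, 0, 0, 0, 0, 0, 0, 0, 0, 0, 0, 0, 0]
}}

```text
clock: 16.65
eef_pos: [0.4597, -0.3307, 0.0507]
tool_rot: [0.718, 0.692, 0.044, -0.056]
ft_force: [-2.1, 1.1, 13.2]
grip_width: 0.0004
grasp_force: 6.8
```

The button is firmly at its stop (13 N, no further travel), so I'm lifting off.

Emit:
{"fn": "carry_out", "kwargs": {
  "increments": [0, 0.04, 0, -0.3, 0, 0, 0.07, 0, -0.5, 0, 0, 0.3, 0, -2, 0, 0, 0.6, 0, -4, 0, 0, 0.6, 0, -4, 0]
}}

```text
clock: 17.27
eef_pos: [0.4607, -0.3293, 0.1576]
tool_rot: [0.718, 0.692, 0.043, -0.059]
ft_force: [0.3, -0.2, -1.0]
grip_width: -0.0002
grasp_force: 0.0
```

Emit:
{"fn": "carry_out", "kwargs": {
  "increments": [0, 0, 0, 0, 0, 0, 0, 0, 0, 0, 0, 0, 0, 0, 0, 0, 0, 0, 0, 0, 0, 0, 0, 0, 0]
}}

```text
clock: 17.9
eef_pos: [0.4613, -0.3296, 0.1571]
tool_rot: [0.718, 0.692, 0.043, -0.058]
ft_force: [0.1, 0.6, -0.6]
grip_width: -0.0002
grasp_force: 0.0
```

```bash
python3 - <<'E'
from h import *
c=bot.camera("side"); P=cloud(c); im=c["pixels"]
for n,p in(("mid",(.573,-.115)),("L",(.572,-.065)),("R",(.572,-.165)),("btn",(.46,-.341)),("rock+",(.559,.126)),("rock-",(.519,.146))):
    m=(abs(P[...,0]-p[0])<.01)&(abs(P[...,1]-p[1])<.01)&(P[...,2]<.07)&(im.min(-1)>110); print(n,m.sum(),np.median(P[m][:,2]) if m.any() else None)
for k in("start_button_top","pendant"):
    for d in bot.place_of(c,k)[:1]: print(k,round(d["p"],2),w(c,d["xyz"]).round(3))
print(bot.get_obs()["eef_pos"],bot.get_obs()["ft_force"])
print(bot.job_done())
E
```

```text
mid 32 0.04654992249213796
L 48 0.05255173313668521
R 44 0.05154691034559633
btn 28 0.05691933894725548
rock+ 35 0.05443855107642104
rock- 43 0.061877772558807664
start_button_top 0.51 [ 0.456 -0.342  0.055]
pendant 0.78 [ 0.476 -0.326  0.   ]
[ 0.46152714 -0.32978954  0.15761482] [-0.54102706  0.01931755  1.13539218]
the job is handed in; nothing more can be done
None
```

The job is handed in; the verdict wasn't shown, but the last camera check read rocker tipped over, middle key in, outer keys up, large button pressed and back up, and pendant unmoved; a wrong turn early on put joint 6 at its range limit, which could count against the run.

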